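# Put the hollow punches back in their cups

## Task

The four steel hollow punches stand in the wooden tray in whatever order they were last used. Move them all to the blue cup rack, each into the cup of its own size wherever that cup hangs: the smallest punch in the smallest cup and so on up to the largest in the largest, cutting end down on the cup's floor; set them in gently rather than dropping them, for the cutting edges. Leave the mallet and the glue pot where they are.

Things in the scene. Friction and masses are not known exactly. Their poses are not given: they have to be found in the camera images.
- punch_a: The smallest of four steel hollow punches, upright on its cutting end. 104 mm long: tube 18 mm in outside diameter up to 37 mm, cone to 52 mm, then a round shank 12 mm in diameter up to the head. About 0.09 kg. Origin: centre of the cutting end; z to the head. The four stand at first in a row, in any order.
- punch_b: The second smallest of four steel hollow punches, upright on its cutting end. 113 mm long: tube 25 mm in outside diameter up to 41 mm, cone to 56 mm, then a round shank 15 mm in diameter up to the head. About 0.16 kg. Origin: centre of the cutting end; z to the head. At first in a row in a wooden tray, one every 72 mm.
- punch_c: The second largest of four steel hollow punches, upright on its cutting end. 123 mm long: tube 34 mm in outside diameter up to 44 mm, cone to 62 mm, then a round shank 19 mm in diameter up to the head. About 0.29 kg. Origin: centre of the cutting end; z to the head. The tray's compartments are 66 mm square, one punch in each.
- punch_d: The largest of four steel hollow punches, upright on its cutting end. 132 mm long: tube 45 mm in outside diameter up to 48 mm, cone to 66 mm, then a round shank 24 mm in diameter up to the head. About 0.5 kg. Origin: centre of the cutting end; z to the head. The tray's floor is 6 mm thick, its walls 26 mm high.
- cup_a: The smallest of four aluminium cups, the place of punch_a. Fixed. Bore 35 mm, 40 mm high over all, wall 2 mm, floor 4 mm thick. Origin: centre of its underside; z up along the bore. The four hang in a straight row, in any order, one every 80 mm, on a blue steel rack.
- cup_b: The second smallest of four aluminium cups, the place of punch_b. Fixed. Bore 42 mm, 48 mm high over all, wall 2 mm, floor 4 mm thick. Origin: centre of its underside; z up along the bore. The rack's base under the cups is 4 mm thick, 110 by 340 mm, on the bench.
- cup_c: The second largest of four aluminium cups, the place of punch_c. Fixed. Bore 51 mm, 56 mm high over all, wall 2 mm, floor 4 mm thick. Origin: centre of its underside; z up along the bore. A flange of the rack, 30 mm high over the bench, stands 53 mm from the row of cups on its +x side; the cups' tabs hook over it, 33 mm high.
- cup_d: The largest of four aluminium cups, the place of punch_d. Fixed. Bore 62 mm, 64 mm high over all, wall 2 mm, floor 4 mm thick. Origin: centre of its underside; z up along the bore. Apart from the cups, the flange and the tabs nothing on the rack is higher than 16 mm.
- mallet: Bystander: mallet lying on the bench, wooden handle 235 mm long and 25 mm thick, head 44 mm in diameter and 96 mm long with white plastic faces. Origin: under the centre of the head; the handle runs along its -x.
- glue_pot: Bystander: glue pot standing on the bench, white base 72 mm in diameter with a red conical spout, 150 mm high. Origin: centre of its underside; z up.

How it is judged:
By the outcome, as a careful person would: the job done as asked, in the order asked, and still so for the second after the job is handed in, with the robot touching nothing.
It also fails if it takes over 96 s, if anything falls off the work surface, if the arm or the gripper's body presses on something with over 40 N, if the wrist force passes 120 N, or if a joint passes its speed limit or range.

## Robot

A 7-joint arm with a two-finger parallel gripper is mounted at the origin on the work surface. World frame = base frame: x ahead of the robot, y to its left, z up, the work surface at z = 0. Lengths are in m, angles in degrees, forces in N, time in s.
With the tool pointing down it reaches from about 0.425 to 0.875 m from the base axis. Payload 4.7 kg.
Tool frame: the origin (TCP) lies midway between the tips of the shut fingers; the grasp point (between the pads) lies env.grip_point_offset behind it (env.grip_point_offset is the distance from the TCP to the grasp point, in m); z points along the fingers, y is the line along which they close (so a half turn about z gives the same grasp; the last joint's range is limited). The gripper opens to 87 mm and grips with 3 to 60 N. Pads are 19 mm wide; open, the fingers measure 117 mm over their backs; the gripper's body (75 mm by 190 mm) begins 51 mm behind the grasp point.
Start: joints at [-66.228, 18.392, -4.016, 83.108, 1.295, 78.541, -3.26], TCP at [0.254, 0.598, 0.223] pointing down, gripper open.
Joint ranges: [-163.93, 163.93], [-17.29, 119.83], [-79.2, 71.16], [3.27, 140.29], [-89.18, 269.18], [5.43, 117.66], [-154.24, 154.24]. Speed limits (degrees/s): [147.25, 147.25, 180, 180, 180, 180, 180].

## Interface

Orientations are given as [roll, pitch, yaw] about the fixed x, y, z axes, in that order (R = Rz(yaw) Ry(pitch) Rx(roll)).
In Python, from cell import env gives the robot as it stands.
- The arm moves only by the shell command python3 -m creep 'ROWS' [FORCE]. ROWS is a JSON object of lists of equal length, an entry for each row: "translation": the shift along the tool's x, y, z in units of 0.08 m (1.0 is 0.08 m), a list of three; "turn": the turn, a rotation vector about the tool's x, y, z in units of 180 degrees (1.0 is 180 degrees), a list of three; "grip": the opening, from 0 (shut) to 1 (fully open). In form: {"translation": [[x, y, z], ...], "turn": [[ax, ay, az], ...], "grip": [grip, ...]}. A call has 1 to 5 rows; each row shifts and turns the commanded pose from where the row before left it, along the tool's axes as they then stand; what a row does not reach is not made up. A row lasts 1/8 s, in which the tool goes at most 62.5 mm and 10.7 degrees, less where a joint would pass 70% of its speed; a pose out of reach is approached as far as the arm can. A call with a number of a shift or a turn outside -1 to 1 is refused whole. A call with a gripper value outside its range is refused whole. The fingers move at their own pace and stop on an object; FORCE is the grip in N (left out, the last holds). Time passes only in rows, so rows that do not move let the fingers close. It gives the time, the measured TCP pose, the force, the opening and the grip force at its end, in the units of the state.
- env.get_obs(): the state, without advancing time (a new reading comes with each control period).
- env.read_camera(name): name is "scene" or "side" or "wrist"; returns a dict with "frame" (400x640x3 uint8, red, green, blue), "z_map" (400x640 float32, m along the optical axis (not along the pixel's ray), 0 where there is no reading), "K" (3x3 intrinsics, pixels), "D" ([k1, k2, p1, p2, k3] as OpenCV has them; the pictures are not rectified), "rvec" (rotation vector, rad) and "tvec" (3), from world to camera coordinates, as OpenCV has them. Camera axes: x right, y down, z forward; pixel columns grow to the right and rows downward; lengths in m; the calibration is good to about 2 mm. A picture is of the moment at which its call begins.
- env.sign_off(): hands the job in; it is judged then, once.
The state is a dict: "time_s": time; "qpos": joint angles; "joint_velocities": joint speeds; "effort": joint torques, N m; "tool_pos": TCP position; "tool_rot": TCP orientation; "force": force on the tool from outside, world axes, zero at the start; "wrist_torque": the same for the moment, N m; "grip_width": finger opening in m; "grasp_force": force on a finger pad.
Only numpy, scipy, OpenCV 4.12 (cv2) and the standard library are available. Lean on these libraries where they do the work, as an engineer would, in place of code of your own. Each camera call takes 0.05 s, during which the arm holds its last target. There are 200 camera calls.

## Working session

There is one attempt and no reset: what is moved stays moved. The work goes in short steps, Python scripts to look and compute and a shell command to move; the robot and the scene stay as the last step left them, time stands still between calls to the robot, and variables do not carry over. Pictures are saved under pics/ and viewed, at most 14 in all, crops included, and the job is handed in when it is done.

```bash
mkdir -p pics; ls; python3 - <<'E'
from cell import env
import cv2,pickle
print(env.get_obs(), env.grip_point_offset)
for n in ["scene","side","wrist"]:
    r=env.read_camera(n); pickle.dump(r,open(f"{n}0.pkl","wb"))
    cv2.imwrite(f"pics/{n}0.png",r["frame"][:,:,::-1])
    print(n,r["K"].tolist(),r["rvec"],r["tvec"])
E
```

```text
pics
{'time_s': 0.0, 'qpos': array([-66.22873046,  18.440876  ,  -4.01346344,  83.17437884,
         1.29537336,  78.53974834,  -3.26044469]), 'joint_velocities': array([-0.03846609,  0.02023009, -0.04533357, -0.07800044,  0.02163357,
       -0.01005775, -0.009711  ]), 'effort': array([ 1.29868763e-04, -4.91274691e+01, -4.03742613e-01, -3.12516475e+01,
       -6.38633547e-02,  4.40821680e-02,  1.56555138e-04]), 'tool_pos': array([0.25345036, 0.59796004, 0.22144522]), 'tool_rot': array([-1.79890250e+02,  6.67131741e-03,  1.57036142e+02]), 'force': array([ 0.6673198 , -0.60302567, -0.33116883]), 'wrist_torque': array([ 0.01121845,  0.01842263, -0.02219096]), 'grasp_force': 0.0, 'grip_width': 0.08688613857758407} 0.0187
scene [[363.35157306770685, 0.0, 314.1076640654606], [0.0, 363.35157306770685, 197.43598973215737], [0.0, 0.0, 1.0]] [ 0.8250995   2.57339238 -1.05096006] [ 0.4501507  -0.18912672  1.3125398 ]
side [[369.6171457838041, 0.0, 325.0778296835506], [0.0, 369.6171457838041, 206.36059033928217], [0.0, 0.0, 1.0]] [ 2.14205787 -0.3585599   0.16159227] [-0.51211579  0.12437106  0.84199071]
wrist [[281.1232001591877, 0.0, 317.73637888444154], [0.0, 281.1232001591877, 204.00426952337307], [0.0, 0.0, 1.0]] [-2.42833839 -1.6084873  -0.2122451 ] [-0.65123384 -0.03288457  0.38933503]
```

View pics/scene0.png

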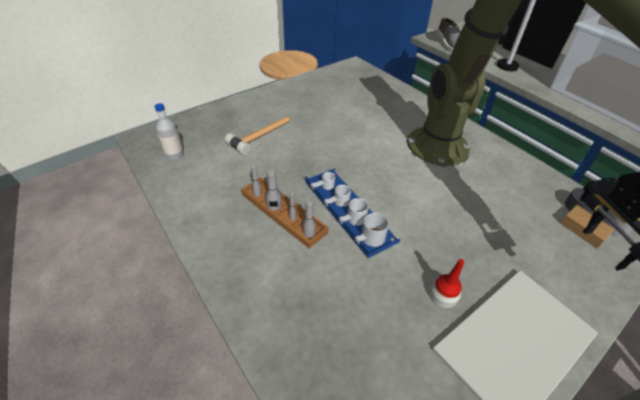

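View pics/side0.png

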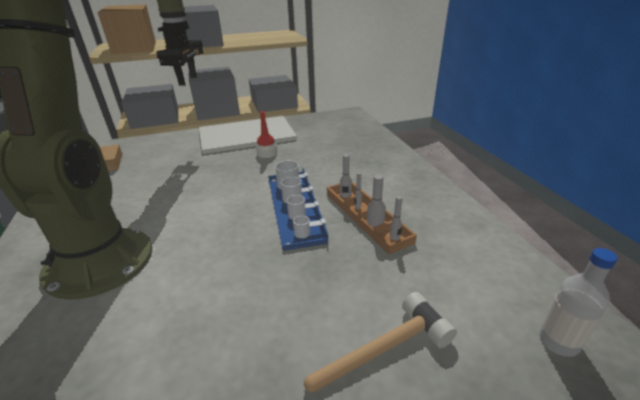

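The scene view shows the tray with punches at about (255,182), (272,190), (293,207) and (308,220). The cups grow from (327,181) to (376,231). The mallet is at (235,145) and the glue pot at (448,290). Next I'll build an ortho height map from the depth images.

```bash
cat > h.py <<'E'
import numpy as np,cv2,pickle
def world(r):
    h,w=r["z_map"].shape
    u,v=np.meshgrid(np.arange(w,dtype=float),np.arange(h,dtype=float))
    n=cv2.undistortPoints(np.stack([u.ravel(),v.ravel()],1)[:,None],r["K"],r["D"])[:,0]
    z=r["z_map"].ravel().astype(float)
    c=np.c_[n*z[:,None],z]
    R=cv2.Rodrigues(np.array(r["rvec"]))[0]
    P=(c-np.array(r["tvec"]).ravel())@R
    P[z==0]=np.nan
    return P.reshape(h,w,3)
def px(r,p):
    return cv2.projectPoints(np.atleast_2d(np.array(p,float)),np.array(r["rvec"]),np.array(r["tvec"]).astype(float),r["K"],r["D"])[0][:,0]
E
python3 - <<'E'
from h import *
for n in ["scene","side"]:
    r=pickle.load(open(n+"0.pkl","rb"));P=world(r)
    sl=np.s_[160:255,235:405] if n=="scene" else np.s_[145:255,255:425]
    crop=cv2.resize(r["frame"][sl][:,:,::-1],None,fx=4.5,fy=4.5,interpolation=cv2.INTER_CUBIC)
    cv2.imwrite(f"pics/crop_{n}.png",crop)
    Q=P[sl].reshape(-1,3)
    hi=Q[(Q[:,2]>0.09)&(Q[:,2]<.16)]
    # cluster high points
    if len(hi):
        from scipy.cluster.hierarchy import fcluster,linkage
        l=fcluster(linkage(hi[:,:2],'single'),0.02,'distance')
        for k in np.unique(l): 
            q=hi[l==k]; print(n,len(q),np.median(q,0).round(4),q[:,2].max().round(4))
    np.save(n+"_Q.npy",Q)
    print(n,"bench z",np.nanmedian(P[300:330,150:250,2] if n=="scene" else P[270:290,150:250,2]))
E
```

```text
scene 51 [ 0.6629 -0.1485  0.1078] 0.1213
scene 146 [ 0.6469 -0.0743  0.1218] 0.1407
scene 29 [ 0.6299 -0.0008  0.105 ] 0.1126
scene 98 [0.6233 0.0712 0.1159] 0.1314
scene bench z -0.7464249410664591
side 210 [ 0.6412 -0.094   0.1193] 0.1395
side 89 [ 0.6603 -0.1603  0.1063] 0.1203
side 38 [ 0.6279 -0.0117  0.1015] 0.1108
side 105 [0.6189 0.056  0.112 ] 0.13
side bench z 2.9847667247501153e-07
```

View pics/crop_scene.png

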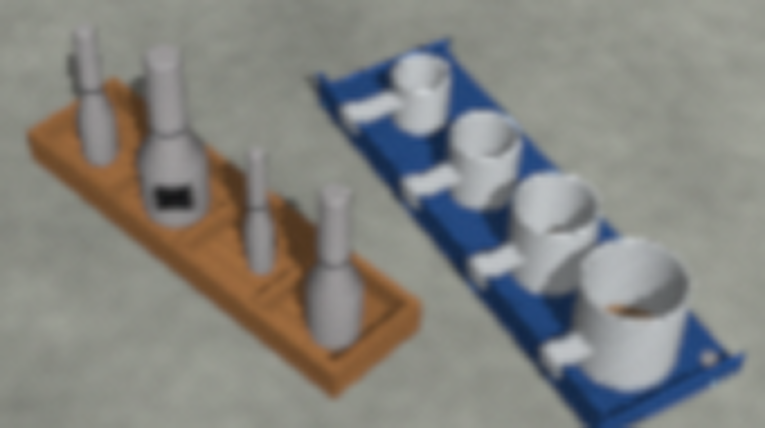

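View pics/crop_side.png

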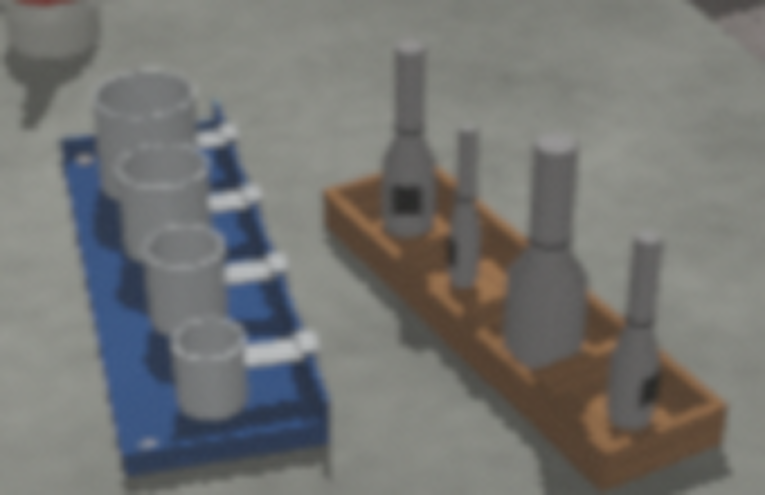

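The crops show the punches, from −y to +y, as b, d, a, c, and the cups running a to d along +y. There is something brownish inside the largest cup, at crop pixel (630,310), which I'll check from above. Next: fit circles to the shanks and rims.

```bash
python3 - <<'E'
from h import *
from scipy.optimize import least_squares
S,T=np.load("scene_Q.npy"),np.load("side_Q.npy")
def fit(c,r,z0,z1,w):
    q=[Q[(Q[:,2]>z0)&(Q[:,2]<z1)&(np.hypot(*(Q[:,:2]-c).T)<w)] for Q in (S,T)]
    p=np.vstack(q)[:,:2]
    s=least_squares(lambda x:np.hypot(*(p-x).T)-r,c,loss='soft_l1',f_scale=.002)
    return s.x.round(4),[len(a) for a in q],np.median(abs(s.fun)).round(4)
for n,c,r,L,s in [('a',(.6289,-.0062),6,104,52),('b',(.6616,-.1544),7.5,113,56),('c',(.6211,.0636),9.5,123,62),('d',(.644,-.0842),12,132,66)]:
    print(n,fit(np.array(c),r/1e3,.006+s/1e3+.004,L/1e3+.002,.02))
# cups: rim heights, cluster points off -x side
for nm,Q in (('scene',S),('side',T)):
    q=Q[(Q[:,0]<.60)&(Q[:,2]>.036)&(Q[:,2]<.09)]
    from scipy.cluster.hierarchy import fcluster,linkage
    l=fcluster(linkage(q[:,:2],'single'),0.008,'distance')
    for k in np.unique(l):
        p=q[l==k]
        if len(p)<20: continue
        print(nm,len(p),p[:,:2].mean(0).round(3),p.min(0).round(3),p.max(0).round(3))
np.save('x.npy',0)
E
```

```text
a (array([ 0.6287, -0.0063]), [53, 69], np.float64(0.0012))
b (array([ 0.6624, -0.1547]), [67, 121], np.float64(0.001))
c (array([0.6205, 0.0637]), [95, 123], np.float64(0.0012))
d (array([ 0.6445, -0.0842]), [129, 210], np.float64(0.0011))
scene 132 [0.466 0.021] [ 0.442 -0.004  0.036] [0.49  0.045 0.054]
scene 402 [0.482 0.18 ] [0.449 0.146 0.036] [0.517 0.212 0.071]
scene 245 [0.474 0.1  ] [0.444 0.072 0.036] [0.502 0.129 0.063]
scene 61 [ 0.458 -0.06 ] [ 0.438 -0.078  0.036] [ 0.477 -0.041  0.046]
side 50 [0.459 0.388] [0.434 0.379 0.036] [0.488 0.413 0.046]
side 98 [ 0.46  -0.064] [ 0.441 -0.084  0.036] [ 0.479 -0.043  0.045]
side 184 [0.467 0.015] [ 0.445 -0.009  0.036] [0.49  0.04  0.053]
side 361 [0.483 0.176] [0.451 0.14  0.036] [0.516 0.211 0.07 ]
side 156 [0.472 0.076] [0.448 0.066 0.036] [0.501 0.094 0.061]
side 132 [0.48  0.116] [0.449 0.097 0.036] [0.502 0.127 0.061]
```

```bash
python3 -m creep '{"translation":[[0,0,-0.2],[0,0,-0.2],[0,0,0],[0,0,0],[0,0,0]],"turn":[[0,0,0.0559],[0,0,0.0559],[0,0,0.0559],[0,0,0.0559],[0,0,0.0559]],"grip":[1,1,1,1,1]}' 30
python3 -m creep '{"translation":[[0,0,0],[0,0,0],[0,0,0]],"turn":[[0,0,0.05],[0,0,0.0435],[0,0,0]],"grip":[1,1,1]}'
```

```text
time_s: 0.78
tool_pos: [0.2535, 0.5983, 0.2541]
tool_rot: [-180.0, 0.0, 106.4]
force: [-0.2, 0.3, -0.9]
grip_width: 0.0867
grasp_force: 0.0
time_s: 1.15
tool_pos: [0.2535, 0.5983, 0.2542]
tool_rot: [-180.0, 0.0, 90.0]
force: [-0.1, 0.5, 0.0]
grip_width: 0.0872
grasp_force: 0.0
```

```bash
R='' ; python3 -m creep '{"translation":[[-0.503,0.3125,0],[-0.503,0.3125,0],[-0.503,0.3125,0],[-0.503,0.3125,0],[-0.503,0.3125,0]],"turn":[[0,0,0],[0,0,0],[0,0,0],[0,0,0],[0,0,0]],"grip":[1,1,1,1,1]}'
python3 -m creep '{"translation":[[-0.503,0.3125,0],[-0.503,0.3125,0],[-0.503,0.3125,0],[-0.503,0.3125,0],[-0.503,0.3125,0]],"turn":[[0,0,0],[0,0,0],[0,0,0],[0,0,0],[0,0,0]],"grip":[1,1,1,1,1]}'
python3 - <<'E'
from cell import env
from h import *
r=env.read_camera("wrist"); pickle.dump(r,open("w1.pkl","wb"))
cv2.imwrite("pics/w1.png",r["frame"][:,:,::-1])
print(env.get_obs()["tool_pos"])
# predicted pixels of rims/heads
for n,p in dict(a=(.6287,-.0063,.11),c=(.6205,.0637,.129),d=(.6445,-.0842,.138),ca=(.459,-.061,.044),cb=(.467,.018,.052),cc=(.474,.098,.06),cd=(.483,.177,.068),bot=(.483,.177,.008)).items(): print(n,px(r,p).round(1))
E
```

```text
time_s: 1.78
tool_pos: [0.3789, 0.3956, 0.2546]
tool_rot: [180.0, -0.0, 90.1]
force: [0.2, -0.6, 0.7]
grip_width: 0.087
grasp_force: 0.0
time_s: 2.4
tool_pos: [0.5035, 0.1943, 0.2547]
tool_rot: [180.0, -0.0, 90.1]
force: [1.0, -0.1, 0.5]
grip_width: 0.0871
grasp_force: 0.0
[0.50720307 0.18629388 0.2548751 ]
a [[410.1 342.3]]
c [[414.1 305.8]]
d [[422.1 404.6]]
ca [[288.5 340.9]]
cb [[291.7 301.3]]
cc [[294.8 254.6]]
cd [[300.1 200.8]]
bot [[302.5 190.7]]
```

View pics/w1.png

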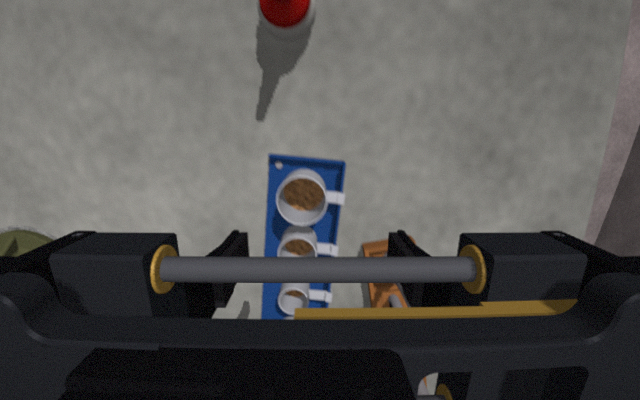

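The wrist view has the cup_d rim centred near (302,197); my fit predicts (300,201), about 2 mm off. The brown in the cups looks like a cork lining on the floors. I'll check its depth, then go on to punch_a.

```bash
python3 - <<'E'
from h import *
r=pickle.load(open("w1.pkl","rb"));P=world(r)
print(P[190:200,295:310].reshape(-1,3).mean(0), P[247,290:305].mean(0),P[180:183,260:263].mean((0,1)))
print(P[297,288:300].mean(0))
q=P[165:232,265:330].reshape(-1,3); q=q[q[:,2]>.062]
print(len(q),q[:,2].max(),cv2.minEnclosingCircle(q[:,:2].astype(np.float32)))
E
python3 -m creep '{"translation":[[-0.48,0.304,0],[-0.48,0.304,0],[-0.48,0.304,0],[-0.48,0.304,0],[-0.48,0.304,0]],"turn":[[0,0,0],[0,0,0],[0,0,0],[0,0,0],[0,0,0]],"grip":[1,1,1,1,1]}'
```

```text
[nan nan nan] [0.47318338 0.0864922  0.00792803] [ 4.20269654e-01  1.90169023e-01 -1.17912616e-04]
[ 0.46603922 -0.00065724  0.0125613 ]
316 0.07051360775999231 ((0.4833831787109375, 0.17848318815231323), 0.032982856035232544)
time_s: 3.08
tool_pos: [0.6248, 0.0026, 0.2545]
tool_rot: [180.0, -0.0, 90.1]
force: [0.0, 0.1, 0.0]
grip_width: 0.0872
grasp_force: 0.0
```

```bash
python3 -m creep '{"translation":[[-0.128,0.045,0.4],[0,0,0.5],[0,0,0.5],[0,0,0],[0,0,0]],"turn":[[0,0,0],[0,0,0],[0,0,0],[0,0,0],[0,0,0]],"grip":[1,1,1,1,1]}'
python3 - <<'E'
from cell import env
from h import *
r=env.read_camera("side")
sl=np.s_[100:255,235:435]
cv2.imwrite("pics/s2.png",cv2.resize(r["frame"][sl][:,:,::-1],None,fx=3.8,fy=3.8,interpolation=cv2.INTER_CUBIC))
print(env.get_obs()["tool_pos"])
P=world(r); q=P[sl].reshape(-1,3); q=q[(abs(q[:,0]-.629)<.02)&(abs(q[:,1]+.006)<.02)&(q[:,2]>.07)&(q[:,2]<.113)]
print(len(q),np.median(q,0))
E
```

```text
time_s: 3.7
tool_pos: [0.6287, -0.0068, 0.1441]
tool_rot: [179.9, -0.0, 90.0]
force: [0.5, -1.0, 0.1]
grip_width: 0.087
grasp_force: 0.0
[ 0.62907958 -0.00676663  0.14473098]
68 [ 0.62809194 -0.01167206  0.09198934]
```

View pics/s2.png

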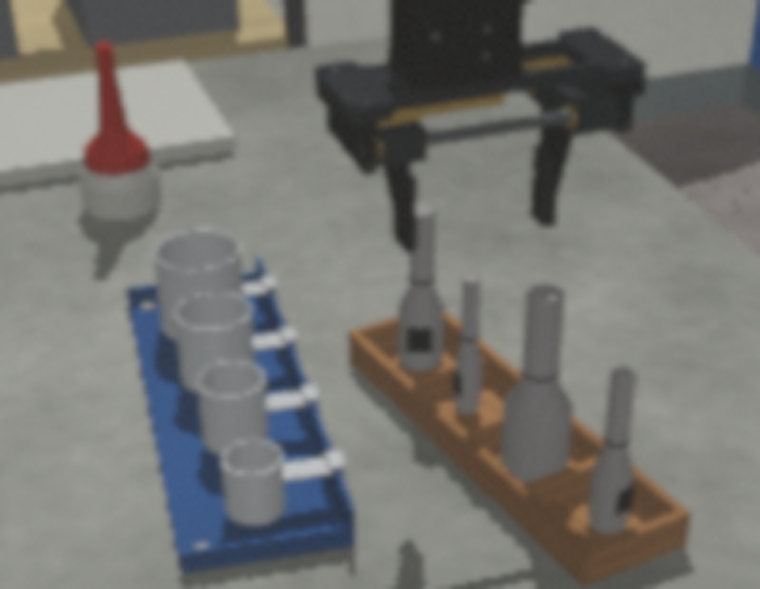

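The fingers, at crop pixels (405,245) and (545,220), straddle punch_a's head at (470,285). I'll descend and grip.

```bash
python3 -m creep '{"translation":[[0,0,0.43],[0,0,0.43],[0,0,0],[0,0,0],[0,0,0]],"turn":[[0,0,0],[0,0,0],[0,0,0],[0,0,0],[0,0,0]],"grip":[1,1,1,0.3,0.0]}' 25
python3 -m creep '{"translation":[[0,0,0],[0,0,0],[0,0,0],[0,0,0],[0,0,0]],"turn":[[0,0,0],[0,0,0],[0,0,0],[0,0,0],[0,0,0]],"grip":[0,0,0,0,0]}'
```

```text
time_s: 4.38
tool_pos: [0.6294, -0.0069, 0.0762]
tool_rot: [179.8, -0.0, 89.9]
force: [-0.5, -0.7, -0.0]
grip_width: 0.0744
grasp_force: 0.0
time_s: 5.0
tool_pos: [0.6277, -0.0068, 0.0737]
tool_rot: [-180.0, -0.0, 89.9]
force: [-0.3, 0.3, -0.3]
grip_width: 0.0248
grasp_force: 0.0
```

```bash
python3 -m creep '{"translation":[[0,0,0],[0,0,0],[0,0,0],[0,0,-0.1],[0,0,-0.2]],"turn":[[0,0,0],[0,0,0],[0,0,0],[0,0,0],[0,0,0]],"grip":[0,0,0,0,0]}'
```

```text
time_s: 5.62
tool_pos: [0.6272, -0.0068, 0.098]
tool_rot: [-179.9, 0.0, 89.9]
force: [0.2, -0.2, -0.2]
grip_width: 0.0112
grasp_force: 25.0
```

```bash
python3 -m creep '{"translation":[[0,0,-0.5],[0,0,-0.5],[-0.17,-0.53,0],[-0.17,-0.53,0],[-0.17,-0.53,0]],"turn":[[0,0,0],[0,0,0],[0,0,0],[0,0,0],[0,0,0]],"grip":[0,0,0,0,0]}'
python3 -m creep '{"translation":[[-0.17,-0.53,0],[0,0,0],[0,0,0]],"turn":[[0,0,0],[0,0,0],[0,0,0]],"grip":[0,0,0]}'
cat > look.py <<'E'
import sys
from cell import env
from h import *
n=sys.argv[1]; c=[int(v) for v in sys.argv[3:7]]
r=env.read_camera(n); pickle.dump(r,open(f"{sys.argv[2]}.pkl","wb"))
im=r["frame"][c[0]:c[1],c[2]:c[3],::-1]; f=min(800/im.shape[1],600/im.shape[0])
cv2.imwrite(f"pics/{sys.argv[2]}.png",cv2.resize(im,None,fx=f,fy=f,interpolation=cv2.INTER_CUBIC))
print("scale",round(f,2),env.get_obs()["tool_pos"].round(4))
E
python3 look.py side s3 100 260 200 410
```

```text
time_s: 6.25
tool_pos: [0.4996, -0.0482, 0.179]
tool_rot: [179.9, -0.0, 89.9]
force: [-0.0, 0.2, 0.3]
grip_width: 0.0111
grasp_force: 25.0
time_s: 6.62
tool_pos: [0.4591, -0.0607, 0.179]
tool_rot: [179.8, -0.1, 89.9]
force: [-0.6, -0.8, -0.8]
grip_width: 0.0112
grasp_force: 25.0
scale 3.75 [ 0.4593 -0.0606  0.1788]
```

View pics/s3.png

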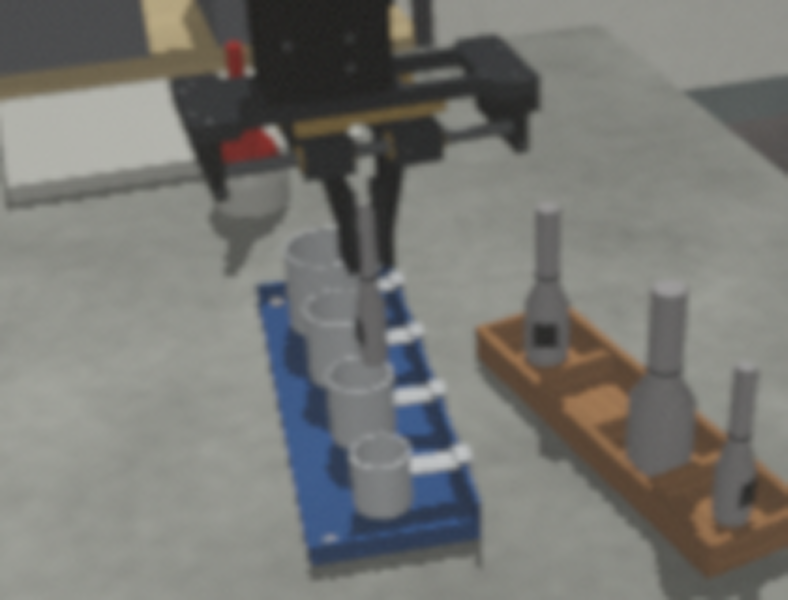

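Punch_a hangs upright in the grip, with its lower end at crop (372,362). The cup_a rim is centred at crop (381,452).

```bash
python3 - <<'E'
from h import *
r=pickle.load(open("s3.pkl","rb"))
f=3.75
for p in [(.459,-.061,.1105),(.459,-.061,.1805),(.459,-.061,.044)]: print(((px(r,p)-[200,100])*f).round())
P=world(r); q=P[200:260,280:330].reshape(-1,3); q=q[(q[:,2]>.038)&(q[:,2]<.048)&(abs(q[:,1]+.061)<.03)&(abs(q[:,0]-.459)<.025)]
print(cv2.minEnclosingCircle(q[:,:2].astype(np.float32)),len(q))
E
python3 -m creep '{"translation":[[0,0,0.4],[0,0,0.2],[0,0,0],[0,0,0]],"turn":[[0,0,0],[0,0,0],[0,0,0],[0,0,0]],"grip":[0,0,0,0]}'
```

```text
[[371. 360.]]
[[364. 259.]]
[[378. 448.]]
((0.45991918444633484, -0.06384211778640747), 0.019900396466255188) 75
time_s: 7.18
tool_pos: [0.4588, -0.061, 0.1304]
tool_rot: [180.0, 0.0, 89.9]
force: [-0.4, -1.0, -0.0]
grip_width: 0.0112
grasp_force: 25.0
```

```bash
python3 -m creep '{"translation":[[-0.02,0.005,0.3],[0,0,0.2],[0,0,0.1],[0,0,0],[0,0,0]],"turn":[[0,0,0],[0,0,0],[0,0,0],[0,0,0],[0,0,0]],"grip":[0,0,0,0,0]}'
python3 -m creep '{"translation":[[0,0,0.02],[0,0,0.02],[0,0,0.015],[0,0,0.0],[0,0,0]],"turn":[[0,0,0],[0,0,0],[0,0,0],[0,0,0],[0,0,0]],"grip":[0,0,0,0,0]}'
```

```text
time_s: 7.8
tool_pos: [0.459, -0.0625, 0.0823]
tool_rot: [179.9, -0.0, 89.9]
force: [1.1, -0.1, 0.3]
grip_width: 0.0112
grasp_force: 25.0
time_s: 8.43
tool_pos: [0.4585, -0.0625, 0.0774]
tool_rot: [180.0, -0.0, 89.9]
force: [0.1, -0.1, -0.3]
grip_width: 0.0111
grasp_force: 25.0
```

```bash
for i in 1 2 3; do python3 -m creep '{"translation":[[0,0,0.0125],[0,0,0]],"turn":[[0,0,0],[0,0,0]],"grip":[0,0]}' | egrep 'pos|force'; done
```

```text
tool_pos: [0.4584, -0.0625, 0.0763]
force: [-0.6, 0.8, 0.1]
grasp_force: 25.0
tool_pos: [0.4586, -0.0625, 0.0756]
force: [-0.6, 0.0, 1.4]
grasp_force: 25.0
tool_pos: [0.4592, -0.0626, 0.0755]
force: [-2.6, -0.2, 8.1]
grasp_force: 25.0
```

```bash
python3 -m creep '{"translation":[[0,0,-0.006],[0,0,0],[0,0,0],[0,0,0],[0,0,0]],"turn":[[0,0,0],[0,0,0],[0,0,0],[0,0,0],[0,0,0]],"grip":[0,0.25,0.4,0.6,0.8]}'
python3 -m creep '{"translation":[[0,0,-0.3],[0,0,-0.6],[0,0,-0.6],[0,0,0],[0,0,0]],"turn":[[0,0,0],[0,0,0],[0,0,0],[0,0,0],[0,0,0]],"grip":[1,1,1,1,1]}'
```

```text
time_s: 9.8
tool_pos: [0.4583, -0.0625, 0.0747]
tool_rot: [-180.0, 0.0, 89.9]
force: [0.5, 0.1, 0.6]
grip_width: 0.0434
grasp_force: 0.0
time_s: 10.42
tool_pos: [0.458, -0.0624, 0.1942]
tool_rot: [-180.0, -0.0, 89.9]
force: [-0.8, -0.2, -0.2]
grip_width: 0.0856
grasp_force: 0.0
```

```bash
python3 -m creep '{"translation":[[-0.231,0.511,0],[-0.231,0.511,0],[-0.231,0.511,0],[-0.231,0.511,0],[-0.231,0.511,0]],"turn":[[0,0,0],[0,0,0],[0,0,0],[0,0,0],[0,0,0]],"grip":[1,1,1,1,1]}'
python3 -m creep '{"translation":[[0,0,0],[0,0,0.3],[0,0,0.1],[0,0,0],[0,0,0]],"turn":[[0,0,0],[0,0,0],[0,0,0],[0,0,0],[0,0,0]],"grip":[1,1,1,1,1]}'
python3 look.py side s4 100 260 200 430
```

```text
time_s: 11.05
tool_pos: [0.663, -0.1555, 0.192]
tool_rot: [-179.8, -0.0, 89.9]
force: [0.4, 0.1, 0.5]
grip_width: 0.0873
grasp_force: 0.0
time_s: 11.68
tool_pos: [0.6628, -0.1552, 0.1638]
tool_rot: [179.9, -0.0, 89.9]
force: [0.2, -0.3, -0.4]
grip_width: 0.0869
grasp_force: 0.0
scale 3.48 [ 0.663  -0.1552  0.164 ]
```

View pics/s4.png

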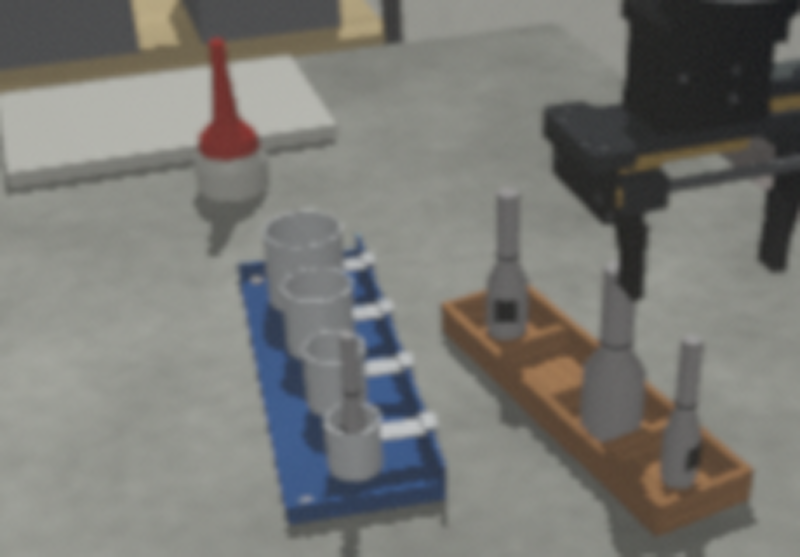

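Punch_a stands upright in the smallest cup at (350,380). The fingers straddle punch_b at (690,340), with the left finger clear of d's head.

```bash
python3 -m creep '{"translation":[[0,0,0.4],[0,0,0.4],[0,0,0.22],[0,0,0],[0,0,0]],"turn":[[0,0,0],[0,0,0],[0,0,0],[0,0,0],[0,0,0]],"grip":[1,1,1,0.5,0.3]}'
python3 -m creep '{"translation":[[0,0,0],[0,0,0],[0,0,0],[0,0,0],[0,0,0]],"turn":[[0,0,0],[0,0,0],[0,0,0],[0,0,0],[0,0,0]],"grip":[0.2,0,0,0,0]}'
python3 -m creep '{"translation":[[0,0,0],[0,0,0]],"turn":[[0,0,0],[0,0,0]],"grip":[0,0]}'
```

```text
time_s: 12.35
tool_pos: [0.6637, -0.1557, 0.0828]
tool_rot: [179.9, 0.0, 89.9]
force: [0.9, 0.2, -0.3]
grip_width: 0.0743
grasp_force: 0.0
time_s: 12.98
tool_pos: [0.6627, -0.1553, 0.0813]
tool_rot: [180.0, -0.0, 89.9]
force: [0.8, 0.7, -0.3]
grip_width: 0.0253
grasp_force: 0.0
time_s: 13.22
tool_pos: [0.6626, -0.1553, 0.0812]
tool_rot: [-180.0, -0.0, 89.9]
force: [-0.1, -0.1, -0.5]
grip_width: 0.0139
grasp_force: 25.0
```

```bash
python3 -m creep '{"translation":[[0,0,-0.2],[0,0,-0.6],[0,0,-0.6],[0,0,-0.4],[0.361,-0.407,0]],"turn":[[0,0,0],[0,0,0],[0,0,0],[0,0,0],[0,0,0]],"grip":[0,0,0,0,0]}'
python3 -m creep '{"translation":[[0.361,-0.407,0],[0.361,-0.407,0],[0.361,-0.407,0],[0.361,-0.407,0],[0.361,-0.407,0]],"turn":[[0,0,0],[0,0,0],[0,0,0],[0,0,0],[0,0,0]],"grip":[0,0,0,0,0]}'
python3 -m creep '{"translation":[[0,0,0],[0,0,0.5],[0,0,0.3],[0,0,0],[0,0,0]],"turn":[[0,0,0],[0,0,0],[0,0,0],[0,0,0],[0,0,0]],"grip":[0,0,0,0,0]}'
python3 look.py side s5 100 260 200 430
```

```text
time_s: 13.85
tool_pos: [0.6324, -0.1299, 0.2298]
tool_rot: [179.6, 0.2, 89.7]
force: [0.2, 0.6, -1.8]
grip_width: 0.0141
grasp_force: 25.0
time_s: 14.48
tool_pos: [0.4667, 0.0188, 0.2262]
tool_rot: [179.9, -0.1, 89.9]
force: [0.6, 0.5, -0.7]
grip_width: 0.0142
grasp_force: 25.0
time_s: 15.1
tool_pos: [0.4688, 0.0178, 0.1626]
tool_rot: [179.9, -0.0, 89.8]
force: [0.7, 0.6, -0.8]
grip_width: 0.0139
grasp_force: 25.0
scale 3.48 [0.4689 0.018  0.1627]
```

View pics/s5.png

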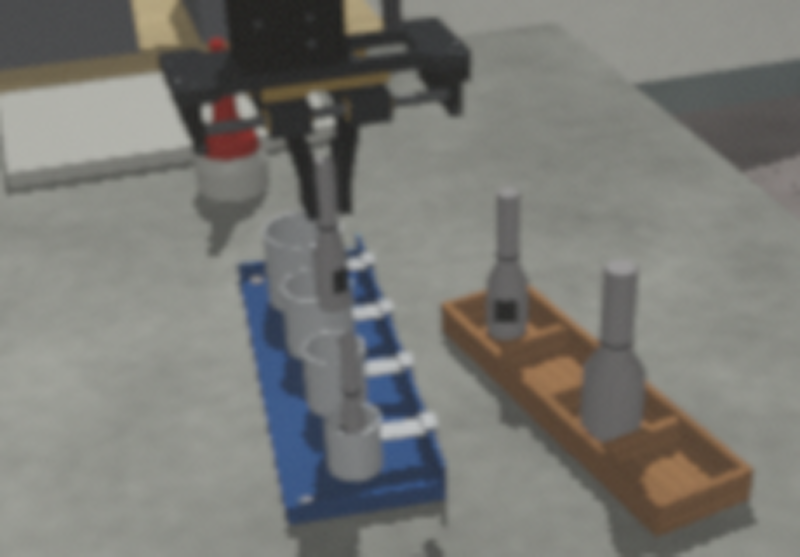

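Punch_b hangs upright at (333,305), above cup_b at (335,350). Punch_a is undisturbed.

```bash
python3 -m creep '{"translation":[[0,-0.022,0.4],[0,0,0.34],[0,0,0.2],[0,0,0],[0,0,0]],"turn":[[0,0,0],[0,0,0],[0,0,0],[0,0,0],[0,0,0]],"grip":[0,0,0,0,0]}'
for i in 1 2 3 4; do python3 -m creep '{"translation":[[0,0,0.0125],[0,0,0]],"turn":[[0,0,0],[0,0,0]],"grip":[0,0]}' | egrep 'pos|force'; done
```

```text
time_s: 15.78
tool_pos: [0.467, 0.0185, 0.0872]
tool_rot: [179.9, -0.0, 89.9]
force: [0.0, 0.3, -1.3]
grip_width: 0.0143
grasp_force: 25.0
tool_pos: [0.4663, 0.0185, 0.0856]
force: [-0.4, 0.9, -1.5]
grasp_force: 25.0
tool_pos: [0.4658, 0.0184, 0.084]
force: [-0.2, -1.0, -1.1]
grasp_force: 25.0
tool_pos: [0.4659, 0.0184, 0.0831]
force: [0.5, 0.4, -1.4]
grasp_force: 25.0
tool_pos: [0.4664, 0.0184, 0.083]
force: [-1.7, -0.9, 7.7]
grasp_force: 25.0
```

Punch_b has touched the floor (7.7 N). I'll ease off, release and rise.

```bash
python3 -m creep '{"translation":[[0,0,-0.006],[0,0,0],[0,0,0],[0,0,0],[0,0,0]],"turn":[[0,0,0],[0,0,0],[0,0,0],[0,0,0],[0,0,0]],"grip":[0,0.25,0.4,0.6,0.8]}'
python3 -m creep '{"translation":[[0,0,-0.3],[0,0,-0.6],[0,0,-0.6],[0,0,0],[0,0,0]],"turn":[[0,0,0],[0,0,0],[0,0,0],[0,0,0],[0,0,0]],"grip":[1,1,1,1,1]}'
```

```text
time_s: 17.4
tool_pos: [0.4658, 0.0184, 0.0824]
tool_rot: [-180.0, 0.0, 89.9]
force: [-0.7, -0.1, 0.4]
grip_width: 0.0435
grasp_force: 0.0
time_s: 18.02
tool_pos: [0.4655, 0.0184, 0.2019]
tool_rot: [-180.0, -0.0, 89.9]
force: [0.1, -0.2, -1.0]
grip_width: 0.0858
grasp_force: 0.0
```

```bash
python3 -m creep '{"translation":[[0.1415,0.484,0],[0.1415,0.484,0],[0.1415,0.484,0],[0.1415,0.484,0],[0,0,0]],"turn":[[0,0,0],[0,0,0],[0,0,0],[0,0,0],[0,0,0]],"grip":[1,1,1,1,1]}' 35
python3 -m creep '{"translation":[[0,0,0.4],[0,0,0.2],[0,0,0],[0,0,0]],"turn":[[0,0,0],[0,0,0],[0,0,0],[0,0,0]],"grip":[1,1,1,1]}'
```

```text
time_s: 18.65
tool_pos: [0.6212, 0.0643, 0.1988]
tool_rot: [-179.8, 0.2, 90.0]
force: [-1.1, -0.5, -0.2]
grip_width: 0.0869
grasp_force: 0.0
time_s: 19.15
tool_pos: [0.621, 0.0632, 0.1554]
tool_rot: [179.9, -0.0, 89.9]
force: [-0.2, -0.7, 0.8]
grip_width: 0.0869
grasp_force: 0.0
```

```bash
python3 -m creep '{"translation":[[0,0,0.4],[0,0,0.4],[0,0,0],[0,0,0],[0,0,0]],"turn":[[0,0,0],[0,0,0],[0,0,0],[0,0,0],[0,0,0]],"grip":[1,1,1,0.5,0.3]}'
python3 -m creep '{"translation":[[0,0,0],[0,0,0],[0,0,0],[0,0,0],[0,0,0]],"turn":[[0,0,0],[0,0,0],[0,0,0],[0,0,0],[0,0,0]],"grip":[0.2,0.1,0,0,0]}'
python3 -m creep '{"translation":[[0,0,0],[0,0,0]],"turn":[[0,0,0],[0,0,0]],"grip":[0,0]}'
```

```text
time_s: 19.77
tool_pos: [0.6222, 0.0634, 0.0926]
tool_rot: [179.8, -0.0, 89.9]
force: [0.4, -0.2, -0.2]
grip_width: 0.0743
grasp_force: 0.0
time_s: 20.4
tool_pos: [0.6208, 0.0633, 0.0905]
tool_rot: [-180.0, 0.0, 89.9]
force: [-0.0, -0.4, -0.2]
grip_width: 0.0251
grasp_force: 0.0
time_s: 20.65
tool_pos: [0.6205, 0.0634, 0.0905]
tool_rot: [-180.0, -0.0, 89.9]
force: [-1.4, 0.7, 0.9]
grip_width: 0.0181
grasp_force: 35.0
```

```bash
python3 -m creep '{"translation":[[0,0,-0.2],[0,0,-0.6],[0,0,-0.5],[0.108,-0.454,0],[0.108,-0.454,0]],"turn":[[0,0,0],[0,0,0],[0,0,0],[0,0,0],[0,0,0]],"grip":[0,0,0,0,0]}'
python3 -m creep '{"translation":[[0.108,-0.454,0],[0.108,-0.454,0],[0,0,0],[0,0,0],[0,0,0]],"turn":[[0,0,0],[0,0,0],[0,0,0],[0,0,0],[0,0,0]],"grip":[0,0,0,0,0]}'
python3 look.py side s6 100 260 200 430
```

```text
time_s: 21.28
tool_pos: [0.5479, 0.0805, 0.1956]
tool_rot: [179.9, -0.0, 89.8]
force: [0.0, 0.4, -3.5]
grip_width: 0.0176
grasp_force: 35.0
time_s: 21.9
tool_pos: [0.4765, 0.0976, 0.1948]
tool_rot: [179.9, 0.0, 89.8]
force: [-0.4, 0.6, -2.7]
grip_width: 0.0182
grasp_force: 35.0
scale 3.48 [0.4764 0.0976 0.1947]
```

View pics/s6.png

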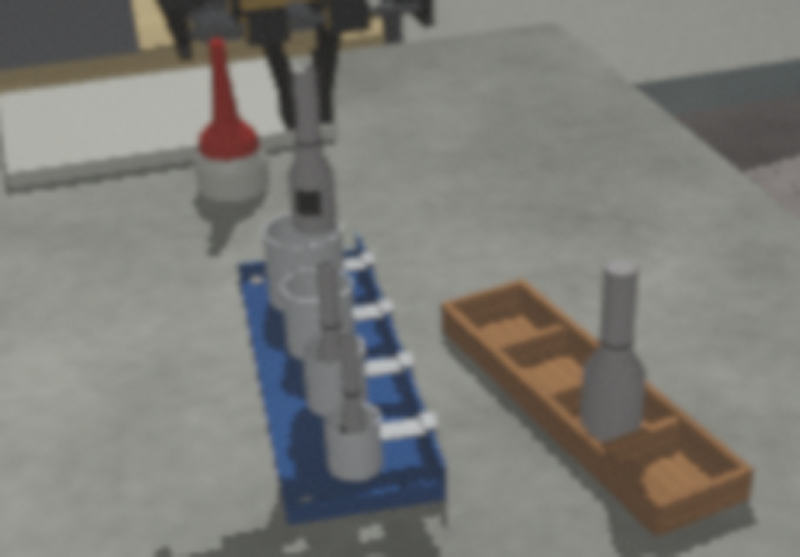

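Punches a at (350,375) and b at (330,320) stand in their cups. Punch_c hangs upright above cup_c, with its end near (315,225).

```bash
python3 -m creep '{"translation":[[0.005,-0.01,0.4],[0,0,0.4],[0,0,0.28],[0,0,0.14],[0,0,0]],"turn":[[0,0,0],[0,0,0],[0,0,0],[0,0,0],[0,0,0]],"grip":[0,0,0,0,0]}'
for i in 1 2 3 4; do python3 -m creep '{"translation":[[0,0,0.0125],[0,0,0]],"turn":[[0,0,0],[0,0,0]],"grip":[0,0]}' | egrep 'pos|force'; done
```

```text
time_s: 22.58
tool_pos: [0.4748, 0.0981, 0.0965]
tool_rot: [-179.9, 0.1, 89.9]
force: [0.0, 0.0, -1.4]
grip_width: 0.018
grasp_force: 35.0
tool_pos: [0.4755, 0.0988, 0.0968]
force: [0.3, -0.3, -2.8]
grasp_force: 35.0
tool_pos: [0.4749, 0.0987, 0.0951]
force: [-0.8, 0.2, -3.1]
grasp_force: 35.0
tool_pos: [0.4747, 0.0986, 0.0939]
force: [-0.2, 0.0, -2.9]
grasp_force: 35.0
tool_pos: [0.4747, 0.0986, 0.0928]
force: [0.4, 0.1, -2.7]
grasp_force: 35.0
```

```bash
for i in 1 2; do python3 -m creep '{"translation":[[0,0,0.008],[0,0,0]],"turn":[[0,0,0],[0,0,0]],"grip":[0,0]}' | egrep 'pos|force'; done
```

```text
tool_pos: [0.4749, 0.0986, 0.0924]
force: [0.7, 0.3, -2.7]
grasp_force: 35.0
tool_pos: [0.4752, 0.0987, 0.0923]
force: [-1.8, -1.0, 5.9]
grasp_force: 35.0
```

```bash
python3 -m creep '{"translation":[[0,0,-0.004],[0,0,0],[0,0,0],[0,0,0],[0,0,0]],"turn":[[0,0,0],[0,0,0],[0,0,0],[0,0,0],[0,0,0]],"grip":[0,0.3,0.5,0.6,0.8]}'
python3 -m creep '{"translation":[[0,0,-0.3],[0,0,-0.6],[0,0,-0.6],[0,0,0],[0,0,0]],"turn":[[0,0,0],[0,0,0],[0,0,0],[0,0,0],[0,0,0]],"grip":[1,1,1,1,1]}'
```

```text
time_s: 24.7
tool_pos: [0.4748, 0.0986, 0.0919]
tool_rot: [180.0, 0.0, 89.9]
force: [0.3, 0.2, 0.3]
grip_width: 0.0484
grasp_force: 0.0
time_s: 25.32
tool_pos: [0.4744, 0.0985, 0.2114]
tool_rot: [-180.0, -0.0, 89.9]
force: [0.2, 0.8, -1.0]
grip_width: 0.0862
grasp_force: 0.0
```

```bash
python3 -m creep '{"translation":[[-0.457,0.425,0],[-0.457,0.425,0],[-0.457,0.425,0],[-0.457,0.425,0],[-0.457,0.425,0]],"turn":[[0,0,0],[0,0,0],[0,0,0],[0,0,0],[0,0,0]],"grip":[1,1,1,1,1]}' 50
python3 -m creep '{"translation":[[0,0,0],[0,0,0.4],[0,0,0.1],[0,0,0],[0,0,0]],"turn":[[0,0,0],[0,0,0],[0,0,0],[0,0,0],[0,0,0]],"grip":[1,1,1,1,1]}'
```

```text
time_s: 25.95
tool_pos: [0.6446, -0.0854, 0.2095]
tool_rot: [-179.8, 0.0, 89.9]
force: [0.1, 1.0, 0.7]
grip_width: 0.0868
grasp_force: 0.0
time_s: 26.58
tool_pos: [0.6449, -0.0841, 0.173]
tool_rot: [179.9, -0.0, 89.9]
force: [-0.3, 0.3, 0.3]
grip_width: 0.0867
grasp_force: 0.0
```

```bash
python3 -m creep '{"translation":[[0,0,0.4],[0,0,0.4],[0,0,0.12],[0,0,0],[0,0,0]],"turn":[[0,0,0],[0,0,0],[0,0,0],[0,0,0],[0,0,0]],"grip":[1,1,1,0.5,0.35]}'
python3 -m creep '{"translation":[[0,0,0],[0,0,0],[0,0,0],[0,0,0],[0,0,0]],"turn":[[0,0,0],[0,0,0],[0,0,0],[0,0,0],[0,0,0]],"grip":[0.3,0.2,0.1,0,0]}'
python3 -m creep '{"translation":[[0,0,0],[0,0,0]],"turn":[[0,0,0],[0,0,0]],"grip":[0,0]}'
```

```text
time_s: 27.2
tool_pos: [0.6456, -0.0848, 0.1001]
tool_rot: [179.8, 0.0, 89.9]
force: [1.1, 0.2, 1.0]
grip_width: 0.0742
grasp_force: 0.0
time_s: 27.82
tool_pos: [0.6444, -0.0845, 0.0984]
tool_rot: [-180.0, -0.0, 89.9]
force: [-2.5, 0.1, 1.0]
grip_width: 0.0251
grasp_force: 0.5
time_s: 28.08
tool_pos: [0.6442, -0.0845, 0.0983]
tool_rot: [-180.0, -0.0, 89.9]
force: [-1.0, 0.5, 0.8]
grip_width: 0.0227
grasp_force: 49.9
```

```bash
python3 -m creep '{"translation":[[0,0,-0.2],[0,0,-0.6],[0,0,-0.6],[0,0,-0.5],[0.469,-0.287,0]],"turn":[[0,0,0],[0,0,0],[0,0,0],[0,0,0],[0,0,0]],"grip":[0,0,0,0,0]}'
python3 -m creep '{"translation":[[0.469,-0.287,0],[0.469,-0.287,0],[0.469,-0.287,0],[0.469,-0.287,0],[0.469,-0.287,0]],"turn":[[0,0,0],[0,0,0],[0,0,0],[0,0,0],[0,0,0]],"grip":[0,0,0,0,0]}'
python3 -m creep '{"translation":[[0.469,-0.287,0],[0,0,0],[0,0,0.4],[0,0,0.2],[0,0,0]],"turn":[[0,0,0],[0,0,0],[0,0,0],[0,0,0],[0,0,0]],"grip":[0,0,0,0,0]}'
python3 look.py side s7 100 260 200 430
```

```text
time_s: 28.7
tool_pos: [0.6239, -0.0523, 0.2553]
tool_rot: [179.5, 0.2, 89.5]
force: [0.7, 1.2, -4.6]
grip_width: 0.0229
grasp_force: 49.9
time_s: 29.32
tool_pos: [0.5062, 0.1416, 0.2508]
tool_rot: [180.0, -0.0, 89.9]
force: [1.1, 0.7, -4.7]
grip_width: 0.0229
grasp_force: 49.9
time_s: 29.95
tool_pos: [0.4836, 0.1772, 0.2013]
tool_rot: [-179.9, 0.1, 89.8]
force: [-0.1, 0.3, -3.7]
grip_width: 0.0229
grasp_force: 50.0
scale 3.48 [0.4844 0.1777 0.2024]
```

View pics/s7.png

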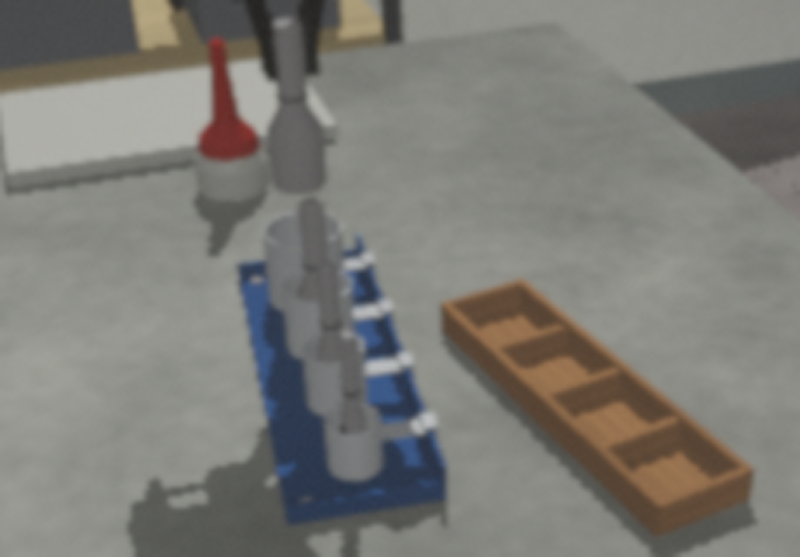

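Punch_d hangs upright over cup_d, with its end at (298,185) and the rim at (303,232). Punches a, b and c stand in their cups and the tray is empty.

```bash
python3 -m creep '{"translation":[[0.005,-0.005,0.4],[0,0,0.4],[0,0,0.28],[0,0,0.14],[0,0,0]],"turn":[[0,0,0],[0,0,0],[0,0,0],[0,0,0],[0,0,0]],"grip":[0,0,0,0,0]}'
for i in 1 2 3 4; do python3 -m creep '{"translation":[[0,0,0.0125],[0,0,0]],"turn":[[0,0,0],[0,0,0]],"grip":[0,0]}' | egrep 'pos|force'; done
```

```text
time_s: 30.62
tool_pos: [0.4841, 0.1788, 0.1051]
tool_rot: [180.0, 0.0, 89.9]
force: [0.3, 0.7, -4.6]
grip_width: 0.0229
grasp_force: 50.0
tool_pos: [0.4845, 0.1791, 0.1047]
force: [-0.1, -0.7, -4.4]
grasp_force: 50.0
tool_pos: [0.4838, 0.1789, 0.1029]
force: [-0.3, -0.5, -5.3]
grasp_force: 50.0
tool_pos: [0.4837, 0.1788, 0.1017]
force: [0.3, -0.3, -4.4]
grasp_force: 50.0
tool_pos: [0.4838, 0.1788, 0.1007]
force: [1.5, 0.3, -4.6]
grasp_force: 50.0
```

```bash
for i in 1 2; do python3 -m creep '{"translation":[[0,0,0.007],[0,0,0]],"turn":[[0,0,0],[0,0,0]],"grip":[0,0]}' | egrep 'pos|force'; done
```

```text
tool_pos: [0.4839, 0.1788, 0.1003]
force: [0.4, -0.1, -3.9]
grasp_force: 50.0
tool_pos: [0.484, 0.179, 0.1002]
force: [-2.0, -0.6, 1.5]
grasp_force: 50.0
```

Punch_d is on the floor. I'll release it and rise.

```bash
python3 -m creep '{"translation":[[0,0,0],[0,0,0],[0,0,0],[0,0,0],[0,0,0]],"turn":[[0,0,0],[0,0,0],[0,0,0],[0,0,0],[0,0,0]],"grip":[0,0.3,0.5,0.7,0.8]}'
python3 -m creep '{"translation":[[0,0,-0.3],[0,0,-0.6],[0,0,-0.6],[0,0,-0.5],[0,0,0]],"turn":[[0,0,0],[0,0,0],[0,0,0],[0,0,0],[0,0,0]],"grip":[1,1,1,1,1]}'
python3 -m creep '{"translation":[[0,0.5,0],[0,0.5,0],[0,0.5,0],[0,0,0],[0,0,0]],"turn":[[0,0,0],[0,0,0],[0,0,0],[0,0,0],[0,0,0]],"grip":[1,1,1,1,1]}'
python3 look.py scene e1 120 320 210 470
python3 look.py side e2 100 260 200 430
```

```text
time_s: 32.75
tool_pos: [0.484, 0.1788, 0.0996]
tool_rot: [180.0, -0.0, 89.9]
force: [0.5, 0.0, 0.4]
grip_width: 0.0486
grasp_force: 0.0
time_s: 33.38
tool_pos: [0.4858, 0.1794, 0.263]
tool_rot: [179.7, -0.2, 89.9]
force: [0.8, -0.6, -0.7]
grip_width: 0.0862
grasp_force: 0.0
time_s: 34.0
tool_pos: [0.603, 0.1782, 0.2585]
tool_rot: [-179.9, 0.1, 89.9]
force: [-0.8, -0.1, -0.5]
grip_width: 0.0867
grasp_force: 0.0
scale 3.0 [0.6028 0.1785 0.2591]
scale 3.48 [0.6028 0.1787 0.2596]
```

View pics/e1.png

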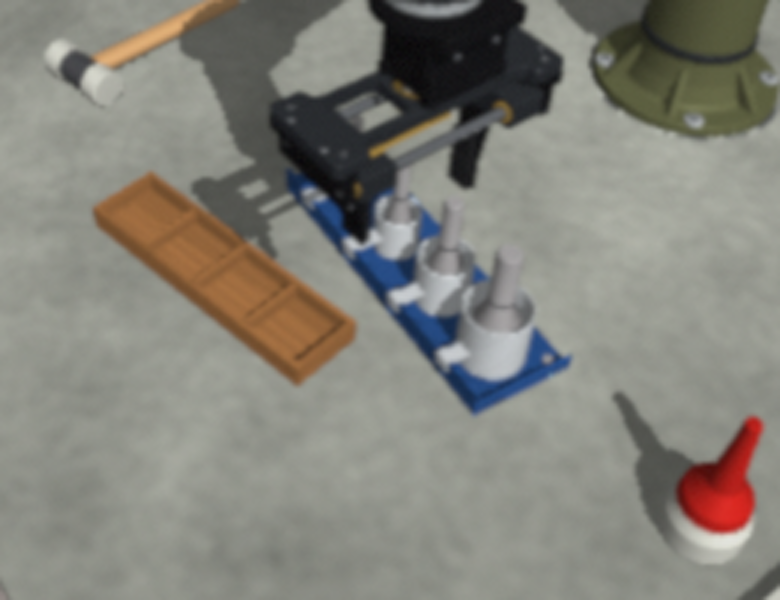

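View pics/e2.png

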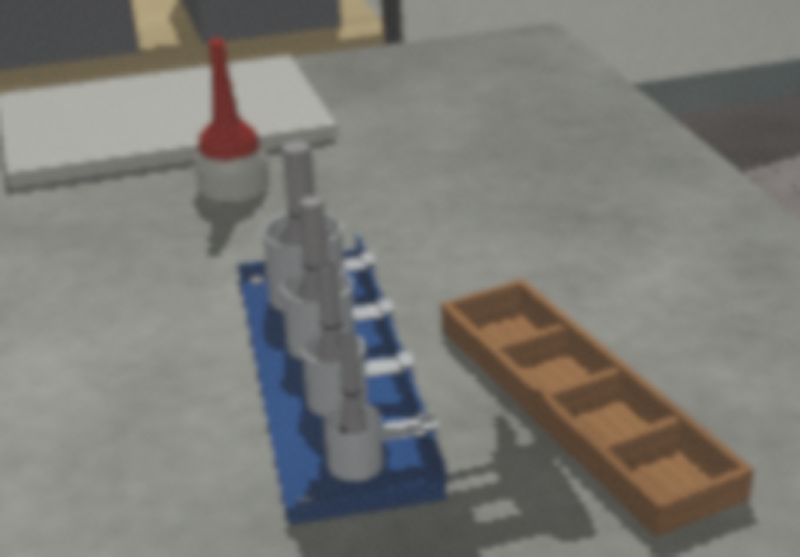

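The scene view shows b, c and d upright in cups at (398,225), (445,265) and (498,320), with a hidden by the gripper. The side view shows all four upright, with a at (350,400). The tray is empty and the pot and mallet are where they were.

```bash
python3 -c "
from cell import env
print(env.sign_off())"
```

```text
the job is handed in; nothing more can be done
None
```

All four punches stand upright in the cups of their own sizes, each lowered until it touched the floor before release. The mallet and glue pot were not touched, and the job was handed in at about 34 s.

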